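Close a beaker with a double lid and take off the outer cover

TASK

Close the beaker for service: stand the open beaker upright in the bore of the holder block, fully home, and let go. Then carry the double lid by the thin stem of its inner lid, the nested cover riding along on it, lower it until the inner lid sits on the beaker rim, and let go. Last, lift off the cover alone (its wide collar is the grip), leaving the inner lid seated, and finish still holding it level and still, entirely above the stem; leave the ramekin, shaker and label block alone.

Things in the scene. Friction and masses are not known exactly. Their poses are not given: they have to be found in the camera images.
- holder: fixed dark steel block, 110 x 110 x 36 mm, with one round blind bore in the middle of its top: 60 mm wide, 30 mm deep (bore floor 6 mm above the worktable), mouth chamfered 3 mm. Origin: centre of its underside, on the bore's axis; z up
- bore_mouth (a point): centre of the bore's mouth, 36 mm above the worktable
- beaker: loose open steel beaker, standing upright: 56 mm outside diameter, 48 mm inside, 4 mm wall, 90 mm high, 0.18 kg; foot chamfered. Origin: centre of its underside; z up, out of the mouth. Home in the bore, its underside is 6 mm and its rim 96 mm above the worktable
- inner_lid: loose steel inner lid, 0.16 kg, round about z (up). Upward from its origin (plug underside centre): plug 43 mm wide, 16 mm high, tapered foot; flange 60 mm wide (z 16 to 20 mm); round stem 14 mm wide up to z 84 mm. Seated, plug in the beaker, flange on its rim: origin 74 mm above the beaker's. Starts standing on its plug on the worktable, cover over it
- stem_top (a point): centre of the top end of the inner lid's stem, 84 mm above the inner lid's origin
- cover: loose aluminium cover, 0.14 kg. Origin: centre of skirt's lower edge, z up. Skirt 70 mm wide, flat top at z 18 mm, collar 34 mm wide on it (z 18 to 46 mm), 20 mm hole through for the stem. Nested, it lies loose on the flange, origin 6 mm above inner lid's, stem standing 32 mm out of the collar. Lifting the stem carries it along; lifting the cover leaves the inner lid
- ramekin: small white ramekin, 70 mm wide, 42 mm high, a bystander; origin: centre of its underside
- shaker: steel shaker, 52 mm wide, 88 mm high, a bystander; origin: centre of its underside
- labels: block of labels, 60 x 52 x 29 mm, a bystander; origin: centre of its underside

How it is judged:
By the outcome, as a careful person would: the job done as asked, in the order asked, and still so for the second after the job is handed in, while the arm keeps its last pose, push and grip.
It also fails if it takes over 64 s, if anything falls off the work surface, if the arm or the gripper's body presses on something with over 40 N, if the wrist force passes 120 N, or if a joint passes its speed limit or range.

ROBOT

A 6-joint arm with a two-finger parallel gripper is mounted at the origin on a cart in front of the work surface, level with it; the furniture and walls round the work are solid. World frame = base frame: x ahead of the robot, y to its left, z up, the work surface at z = 0. Lengths are in m, angles in rad, forces in N, time in s.
With the tool pointing down it reaches from about 0.3 to 0.875 m from the base axis. Payload 6.4 kg.
Tool frame: the origin (TCP) lies on the centre line of the jaws, within the pads' length; the fingertips stand 17 mm ahead of it and the grasp point (between the pads) lies 2 mm behind it; z points along the fingers, y is the line along which they close (so a half turn about z gives the same grasp; the last joint's range is limited). The gripper opens to 88 mm and grips with 3 to 60 N. Pads are 18 mm wide; open, the fingers measure 123 mm over their backs; the gripper's body (75 mm by 187 mm) begins 45 mm behind the grasp point.
Start: joints at [0.968, 0.181, 1.607, -0, 1.354, -0.206], TCP at [0.222, 0.53, 0.256] pointing down, gripper open.
Joint ranges: [-2.99, 2.99], [-0.89, 2.07], [0.3, 2.58], [-1.14, 4.28], [0, 2.63], [-3.12, 3.12]. Speed limits (rad/s): [2.57, 2.57, 3.01, 3.14, 3.14, 3.14].

INTERFACE

Orientations are given as a 3x3 rotation matrix whose columns are the frame's x, y, z axes.
In Python, from rig import env gives the robot as it stands.
- The arm moves only by the tool inch_along, called by a JSON object that holds its "fn" and its "kwargs", one argument or row to a line. Schema: {"type":"object","properties":{"plan":{"type":"array","items":{"type":"array","prefixItems":[{"type":"array","items":{"type":"number"},"minItems":3,"maxItems":3},{"type":"number"}],"minItems":2,"maxItems":2},"minItems":1,"maxItems":20},"finger_gap":{"type":"number"},"grip_n":{"type":"number"},"only":{"type":"string"},"quiet":{"type":"boolean"},"lines":{"type":"string"}},"required":["plan"],"additionalProperties":false}. plan is a list of rows, 1 to 20 of them, each written [[dx, dy, dz], turn]: dx, dy, dz in cm, then a turn about the tool's z in units of 0.2 rad; each row is the pose to reach, as a shift and turn from the pose commanded when the call began, along the tool's axes at that moment; what a row does not reach only later rows make up. A row lasts 1/8 s, in which the tool goes at most 0.0625 m and 0.188 rad, less where a joint would pass 70% of its speed; a pose out of reach is approached as far as the arm can. finger_gap is the finger opening in m, set as the call begins (left out keeps the last). The fingers move at their own pace and stop on an object; grip_n is the grip in N (left out, the last holds). Time passes only in rows, so rows that do not move let the fingers close. The tool returns the time, the measured TCP pose, the force, the opening and the grip force at its end. only (a regular expression) keeps the lines of the reply that match it, lines (a string "A,B") keeps lines A to B, and quiet returns only ok. Input that does not fit is refused with a message, and nothing moves.
- env.read_state(): the state, without advancing time (a new reading comes with each control period).
- env.get_image(name): name is "scene" or "top" or "wrist"; returns the picture (480x640x3 uint8, blue, green, red); there is no depth.
- env.camera_model(name): a dict with "fx", "fy", "cx", "cy" (pixels), "dist" ([k1, k2, p1, p2, k3] as OpenCV has them; the pictures are not rectified), "R" (3x3) and "t" (3): a world point X has camera coordinates R X + t. Camera axes: x right, y down, z forward; pixel columns grow to the right and rows downward; lengths in m; the calibration is good to about 2 mm. A picture is of the moment at which its call begins: read the wrist's pose just before it. camera_model takes no time and is no camera call; for the wrist camera it gives the pose at the moment of the call.
- env.sign_off(): hands the job in; it is judged then, once.
The state is a dict: "time": time; "joint_pos": joint angles; "qd": joint speeds; "effort": joint torques, N m; "ee_pos": TCP position; "tcp_rot": TCP orientation; "wrist_force": force on the tool from outside, world axes, zero at the start; "moment": the same for the moment, N m; "finger_gap": finger opening in m; "finger_force": force on a finger pad.
Only numpy, scipy, OpenCV 4.12 (cv2) and the standard library are available. Lean on these libraries where they do the work, as an engineer would, in place of code of your own. Each camera call takes 0.05 s, during which the arm holds its last target. There are 200 camera calls.

## Working session

There is one attempt and no reset: what is moved stays moved. The work goes in short steps, Python scripts to look and compute and a tool call to move; the robot and the scene stay as the last step left them, time stands still between calls to the robot, and variables do not carry over. Pictures are saved under pics/ and viewed, at most 10 in all, crops included, and the job is handed in when it is done.

```bash
ls; mkdir -p pics; python3 - <<'E'
from rig import env
import cv2,numpy as np
for n in("scene","top"):
    cv2.imwrite(f"pics/{n}0.png",env.get_image(n))
    m=env.camera_model(n);print(n,m['fx'],m['dist'],-np.array(m['R']).T@m['t'])
s=env.read_state();print(s['time'],s['ee_pos'],s['tcp_rot'],s['finger_gap'])
E
```

```text
pics
rig.py
scene 529.2744826460098 [-0.04796471  0.          0.          0.          0.        ] [-0.14122686  0.47552413  0.56172355]
top 518.2665954598806 [0.01181575 0.         0.         0.         0.        ] [0.52934898 0.09210387 1.09235506]
0.1 [0.2219442  0.52994901 0.25493567] [[-9.22297659e-01  3.86479309e-01 -8.78581962e-04]
 [ 3.86480176e-01  9.22296837e-01 -1.27158864e-03]
 [ 3.18870666e-04 -1.51233774e-03 -9.99998806e-01]] 0.0886183910790276
```

View pics/scene0.png

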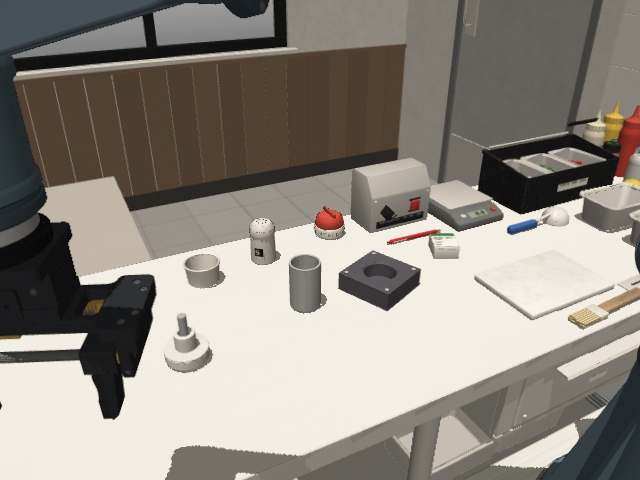

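View pics/top0.png

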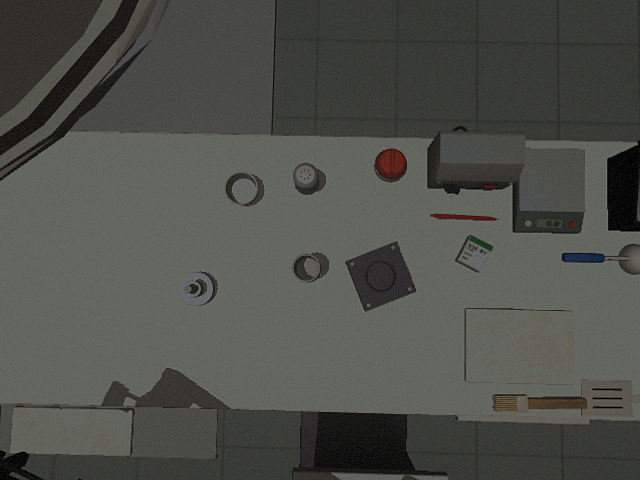

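The top picture shows the lid at about (198,288), the beaker at (307,267), the holder at (380,276), the ramekin at (243,189) and the shaker at (306,177). In the scene picture the lid is at (187,340), the beaker at (305,283) and the bore at (380,271). Next I'll enlarge them.

```bash
python3 - <<'E'
import cv2,numpy as np
t=cv2.imread("pics/top0.png");s=cv2.imread("pics/scene0.png")
a=cv2.resize(cv2.convertScaleAbs(t[230:320,170:430],alpha=1.8,beta=20),None,fx=3,fy=3,interpolation=cv2.INTER_CUBIC)
b=cv2.resize(s[235:380,150:430],None,fx=2.7,fy=2.2,interpolation=cv2.INTER_CUBIC)
a=cv2.resize(a,(780,270));b=cv2.resize(b,(780,320))
cv2.imwrite("pics/crop1.png",np.vstack([a,b]))
E
```

```text
(no output)
```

View pics/crop1.png

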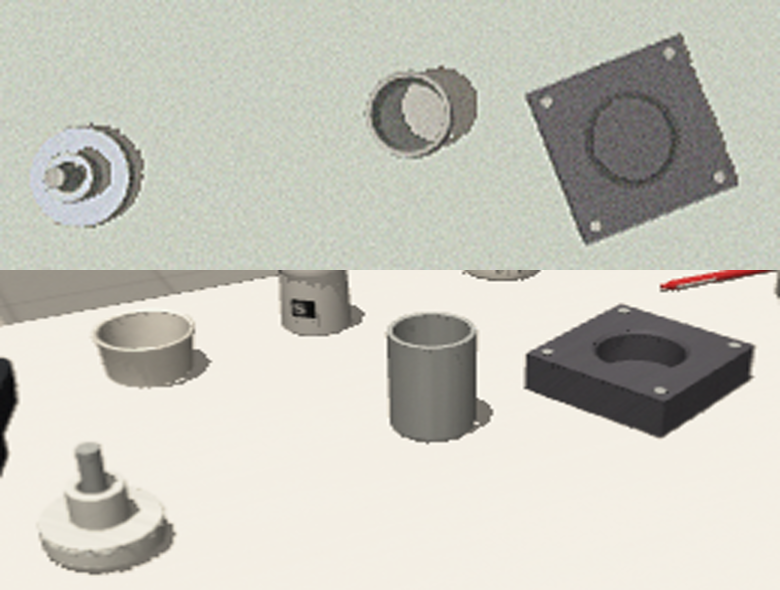

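The crop shows (in crop pixels) the stem top at (53,177), the beaker rim centre at (411,114), and the holder corners at (680,36), (738,184), (587,243) and (528,95). The lower half gives the same points from the scene camera.

```bash
cat > h.py <<'E'
from rig import env
import cv2,numpy as np
def cm(n):
    m=env.camera_model(n);K=np.array([[m['fx'],0,m['cx']],[0,m['fy'],m['cy']],[0,0,1.]])
    return K,np.array(m['dist']),np.array(m['R']),np.array(m['t'])
def px2w(n,uv,z,m=None):
    K,d,R,t=m or cm(n)
    p=cv2.undistortPoints(np.array(uv,float).reshape(-1,1,2),K,d)[:,0]
    r=np.c_[p,np.ones(len(p))]@R;c=-R.T@t
    return c+r*((z-c[2])/r[:,2])[:,None]
def state():
    s=env.read_state();print('t',round(s['time'],2),'tcp',np.round(s['ee_pos'],4),'F',np.round(s['wrist_force'],1),'gap',round(s['finger_gap'],4),s['finger_force']);return s
def totool(goal,s=None):
    s=s or env.read_state();return np.round(np.array(s['tcp_rot']).T@(np.array(goal)-s['ee_pos']),4)
E
python3 - <<'E'
from h import *
T=lambda l:np.array(l)/3+[170,230]
S=lambda l:(np.array(l)-[0,270])/[780/280,320/145]+[150,235]
print('stem',px2w('top',T([[53,177]]),.084),px2w('scene',S([[89,448]]),.084))
print('covertop',px2w('top',T([[80,176]]),.024),px2w('scene',S([[102,514]]),.024))
print('beaker',px2w('top',T([[411,114]]),.09),px2w('scene',S([[431,331]]),.09))
c=px2w('top',T([[680,36],[738,184],[587,243],[528,95]]),.036);print('hold',c,c.mean(0))
c=px2w('scene',S([[623,306],[755,346],[661,402],[526,353]]),.036);print('hold s',c,c.mean(0))
print('bore',px2w('top',T([[632,138]]),.036))
print('ram',px2w('top',[[243,189]],.042),'shaker',px2w('top',[[306,177]],.088))
E
```

```text
stem [[0.5132403  0.36695295 0.084     ]] [[0.51584926 0.36424888 0.084     ]]
covertop [[0.51341105 0.36477467 0.024     ]] [[0.51871483 0.36372273 0.024     ]]
beaker [[0.55937531 0.13580634 0.09      ]] [[0.56201241 0.13706246 0.09      ]]
hold [[ 0.61841341 -0.04346197  0.036     ]
 [ 0.51910156 -0.08387339  0.036     ]
 [ 0.47696929  0.01718146  0.036     ]
 [ 0.57579787  0.05900636  0.036     ]] [ 0.54757053 -0.01278688  0.036     ]
hold s [[ 0.61974904 -0.04324408  0.036     ]
 [ 0.52152741 -0.08602088  0.036     ]
 [ 0.48021413  0.01743566  0.036     ]
 [ 0.58167944  0.05740578  0.036     ]] [ 0.5507925  -0.01360588  0.036     ]
bore [[ 0.54835229 -0.01197872  0.036     ]]
ram [[0.7196845  0.27358194 0.042     ]] shaker [[0.73790526 0.14260785 0.088     ]]
```

```bash
python3 - <<'E'
from h import *
s=state();K,d,R,t=cm('wrist');c=-R.T@t
print(K,d,'cam in tool',np.array(s['tcp_rot']).T@(c-s['ee_pos']),'axes',np.round(R@s['tcp_rot'],2))
print(totool([.56,.136,.28]))
E
```

```text
t 0.1 tcp [0.2219 0.5299 0.2549] F [-0.5  0.   0.1] gap 0.0886 0.0
[[390.89318314   0.         322.30862869]
 [  0.         390.89318314 244.98536685]
 [  0.           0.           1.        ]] [-0.01011681  0.          0.          0.          0.        ] cam in tool [ 0.06801217  0.00053067 -0.13111675] axes [[ 0.    1.    0.  ]
 [-0.96  0.   -0.27]
 [-0.27 -0.    0.96]]
[-0.464  -0.2327 -0.0249]
```
Camera at +x tool (in world -x direction), tilted toward tool axis. FOV wide. At z=.256+.13 = .387 high, over (beaker). FOV ±39° horizontally (tool y), at 0.3 depth ±0.25. See beaker and holder both probably (150 mm apart). Good.

Units first: shifts go in cm and turns go in units of 0.2 rad. So -0.464 m is -46.4, -0.233 m is -23.3.

{"fn": "inch_along", "kwargs": {
  "plan": [
    [[-46.4,-23.3,-2.5],0],
    [[-46.4,-23.3,-2.5],0],
    [[-46.4,-23.3,-2.5],0],
    [[-46.4,-23.3,-2.5],0],
    [[-46.4,-23.3,-2.5],0],
    [[-46.4,-23.3,-2.5],0],
    [[-46.4,-23.3,-2.5],0],
    [[-46.4,-23.3,-2.5],0],
    [[-46.4,-23.3,-2.5],0],
    [[-46.4,-23.3,-2.5],0],
    [[-46.4,-23.3,-2.5],0],
    [[-46.4,-23.3,-2.5],0]
  ],
  "finger_gap": 0.088
}}

```text
time: 1.6
ee_pos: [0.5591, 0.1377, 0.2807]
tcp_rot: [[-0.923, 0.384, -0.0], [0.384, 0.923, 0.0], [0.0, 0.0, -1.0]]
wrist_force: [-0.3, 0.4, -0.3]
finger_gap: 0.0879
finger_force: 0.0
```

```bash
python3 - <<'E'
from h import *
s=state();m=cm('wrist');im=env.get_image('wrist')
cv2.imwrite('pics/w1.png',im);np.savez('w1.npz',K=m[0],d=m[1],R=m[2],t=m[3])
print(np.array(s['tcp_rot']).round(3))
E
```

```text
t 1.6 tcp [0.5591 0.1377 0.2807] F [-0.3  0.4 -0.3] gap 0.0879 0.0
[[-0.923  0.384 -0.   ]
 [ 0.384  0.923  0.   ]
 [ 0.     0.    -1.   ]]
```

View pics/w1.png

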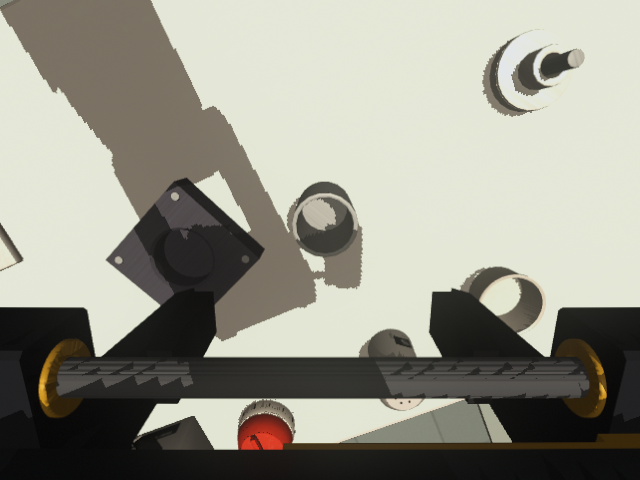

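The wrist picture shows the beaker rim around (325,223), the bore mouth around (183,253) and the stem top around (576,58). I'll enlarge it for accuracy.

```bash
python3 - <<'E'
import cv2,numpy as np
w=cv2.imread('pics/w1.png')
f=lambda a:cv2.resize(a,None,fx=3,fy=3,interpolation=cv2.INTER_CUBIC)
g=np.clip(255*(w/255.)**.5,0,255).astype(np.uint8)
a=f(g[170:310,100:270]);b=f(w[170:270,280:370])
c=f(w[25:65,510:600])
o=np.zeros((420,780,3),np.uint8);o[:,:510]=a;o[:300,510:780]=b;o[300:420,510:780]=c
cv2.imwrite('pics/w1c.png',o)
E
```

```text
(no output)
```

View pics/w1c.png

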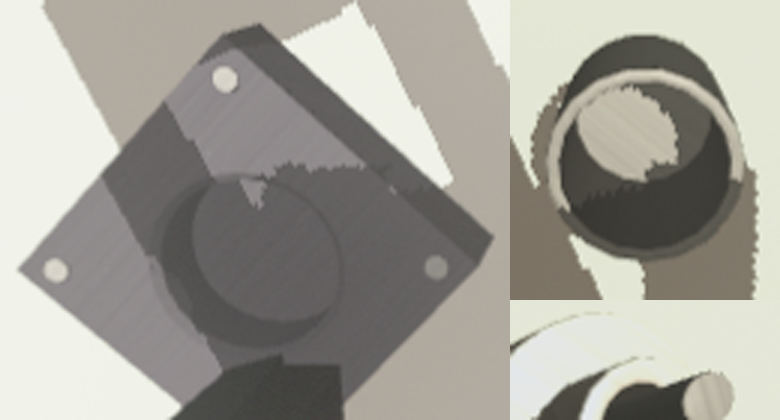

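```bash
python3 - <<'E'
from h import *
f=np.load('w1.npz');m=(f['K'],f['d'],f['R'],f['t'])
A=lambda l:np.array(l)/3+[100,170]
sc=px2w('wrist',A([[225,79],[56,270],[436,267]]),.036,m);print('screws',sc,'mid',sc[1:].mean(0))
co=px2w('wrist',A([[18,269],[477,265],[235,47]]),.036,m);print('corners',co,'mid',co[:2].mean(0))
print('bore',px2w('wrist',A([[252,260],[248,260]]),.036,m))
print('beaker',px2w('wrist',[[325.5,224.8]],.09,m),'stem',px2w('wrist',[[576.3,57.2]],.084,m))
g=px2w('wrist',[[292,224.8],[358,224.8]],.09,m);print('rim dia',np.linalg.norm(g[0]-g[1]))
# predicted circles
im=cv2.imread('pics/w1.png')
rv=cv2.Rodrigues(m[2])[0];th=np.linspace(0,6.28,60)
def ext(c,r,z):
    P=np.c_[c[0]+r*np.cos(th),c[1]+r*np.sin(th),th*0+z]
    p=cv2.projectPoints(P,rv,m[3],m[0],m[1])[0][:,0];return p.min(0),p.max(0)
for r in(.03,.033):
    e=ext((.5495,-.0127),r,.036);print('bore ext crop',[(x-[100,170])*3 for x in e])
print('rim ext crop',[(x-[280,170])*3+[510,0] for x in ext((.5607,.1364),.028,.09)])
E
```

```text
screws [[ 0.49382409  0.01074087  0.036     ]
 [ 0.52903703 -0.07302481  0.036     ]
 [ 0.57731446  0.04614678  0.036     ]] mid [ 0.55317575 -0.01343901  0.036     ]
corners [[ 0.52378297 -0.08477302  0.036     ]
 [ 0.58196555  0.05919681  0.036     ]
 [ 0.48596567  0.01860264  0.036     ]] mid [ 0.55287426 -0.01278811  0.036     ]
bore [[ 0.55134698 -0.01000701  0.036     ]
 [ 0.55083007 -0.01125309  0.036     ]]
beaker [[0.56432379 0.13866106 0.09      ]] stem [[0.51733831 0.3675381  0.084     ]]
rim dia 0.055634664676526224
bore ext crop [array([152.92017302, 171.04109286]), array([331.60134005, 341.58565706])]
bore ext crop [array([143.95594639, 162.13677913]), array([340.51378293, 349.75012947])]
rim ext crop [array([534.31744261,  55.76409962]), array([733.95833618, 251.26036209])]
```

Scaled: 0.219 m is 21.9, 0.0005 m is 0.05.

{"fn": "inch_along", "kwargs": {
  "plan": [
    [[-0.3,0.05,6],0],
    [[-0.3,0.05,12],0],
    [[-0.3,0.05,17],0],
    [[-0.3,0.05,20],0],
    [[-0.3,0.05,21.9],0],
    [[-0.3,0.05,21.9],0],
    [[-0.3,0.05,21.9],0]
  ],
  "finger_gap": 0.088
}}

```text
time: 2.52
ee_pos: [0.5642, 0.1357, 0.0633]
tcp_rot: [[-0.922, 0.386, 0.003], [0.386, 0.922, 0.0], [-0.002, 0.001, -1.0]]
wrist_force: [0.4, 0.0, 0.7]
finger_gap: 0.088
finger_force: 0.0
```

{"fn": "inch_along", "kwargs": {
  "plan": [
    [[0,0,0],0],
    [[0,0,0],0],
    [[0,0,0],0],
    [[0,0,0],0],
    [[0,0,0],0],
    [[0,0,0],0],
    [[0,0,0],0],
    [[0,0,0],0]
  ],
  "finger_gap": 0.04,
  "grip_n": 30
}}

```text
time: 3.52
ee_pos: [0.5634, 0.1356, 0.0621]
tcp_rot: [[-0.922, 0.387, 0.001], [0.387, 0.922, 0.0], [-0.001, 0.0, -1.0]]
wrist_force: [-0.2, 1.5, 5.4]
finger_gap: 0.0544
finger_force: 30.0
```

Scaled: -0.1432 m is -14.32, -0.065 m is -6.5.

{"fn": "inch_along", "kwargs": {
  "plan": [
    [[0,0,-3],0],
    [[0,0,-6.5],0],
    [[-1.7,-5,-6.5],0],
    [[-3.4,-10,-6.5],0],
    [[-4.77,-14.32,-6.5],0],
    [[-4.77,-14.32,-6.5],0],
    [[-4.77,-14.32,-6.5],0],
    [[-4.77,-14.32,-6.5],0]
  ]
}}

```text
time: 4.53
ee_pos: [0.5515, -0.0139, 0.1263]
tcp_rot: [[-0.923, 0.385, -0.001], [0.385, 0.923, 0.0], [0.001, 0.0, -1.0]]
wrist_force: [-0.2, 0.0, -0.9]
finger_gap: 0.0547
finger_force: 30.0
```

```bash
python3 - <<'E'
from h import *
s=state();m=cm('wrist');im=env.get_image('wrist')
w=im;t=env.get_image('top')
np.savez('w2.npz',K=m[0],d=m[1],R=m[2],t=m[3]);cv2.imwrite('pics/w2.png',im)
g=np.clip(255*(w/255.)**.5,0,255).astype(np.uint8)
cv2.imwrite('pics/w2c.png',cv2.resize(g[110:350,200:460],None,fx=2.4,fy=2.4,interpolation=cv2.INTER_CUBIC))
E
```

```text
t 4.53 tcp [ 0.5515 -0.0139  0.1263] F [-0.2  0.  -0.9] gap 0.0547 29.998261773336168
```

View pics/w2c.png

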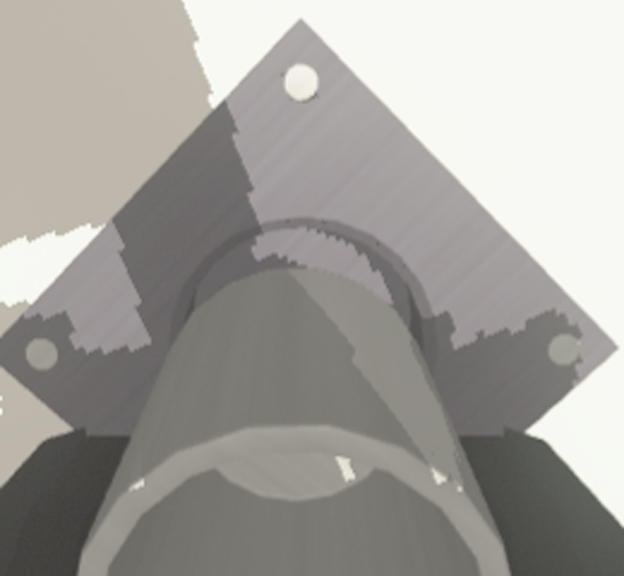

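The bore (screws at (41,354), (565,350) and (301,82)) lies about 2 mm to the right of the beaker. I'll compute the shift along the other axis.

```bash
python3 - <<'E'
from h import *
f=np.load('w2.npz');m=(f['K'],f['d'],f['R'],f['t'])
s=env.read_state();Rt=np.array(s['tcp_rot']);p=np.array(s['ee_pos'])
A=lambda l:np.array(l)/2.4+[200,110]
q=lambda w:(w-p)@Rt*1000
sc=px2w('w',A([[41,354],[565,350],[301,82]]),.036,m)
print('hold mid',q(sc[:2].mean(0)));co=px2w('w',A([[0,352],[619,348],[300,18]]),.036,m);print('corner mid',q(co[:2].mean(0)), q(sc[2]),q(co[2]))
# beaker far edges in tool frame: (x=+28 expected about centre)
zb=.0654
for n,uv,z in(('rim',[292,425],zb+.09),('foot',[296,268],zb),('foot+2',[296,268],zb+.002)):
    print(n,q(px2w('w',A([uv]),z,m)[0]))
print('rim sides',q(px2w('w',A([[79,570],[510,570]]),zb+.09,m)[0]),q(px2w('w',A([[510,570]]),zb+.09,m)[0]))
E
```

```text
hold mid [-1.09174421  2.47257677 90.50279312]
corner mid [-0.57487844  4.06751068 90.50299433] [63.59695765  1.87796943 90.53116104] [77.55823124  1.61918625 90.53728555]
rim [ 27.2920081    0.16088787 -28.88473862]
foot [26.48804862  0.73656827 61.11490844]
foot+2 [26.92111936  0.7337014  59.11509814]
rim sides [  8.29456829 -25.85916824 -28.8926528 ] [  8.3528513   26.76919578 -28.89346458]
```

{"fn": "inch_along", "kwargs": {
  "plan": [
    [[0,0.17,1.2],0],
    [[0,0.17,2.4],0],
    [[0,0.17,3.2],0],
    [[0,0.17,3.8],0],
    [[0,0.17,4.4],0],
    [[0,0.17,4.4],0]
  ]
}}

```text
time: 5.38
ee_pos: [0.5521, -0.0135, 0.0822]
tcp_rot: [[-0.922, 0.387, -0.001], [0.387, 0.922, 0.0], [0.001, -0.0, -1.0]]
wrist_force: [-0.2, 0.2, -1.8]
finger_gap: 0.0547
finger_force: 30.0
```

Foot is 15 mm into the bore with no contact; going on home.

{"fn": "inch_along", "kwargs": {
  "plan": [
    [[0,0,0.6],0],
    [[0,0,1.1],0],
    [[0,0,1.4],0],
    [[0,0,1.6],0],
    [[0,0,1.7],0],
    [[0,0,1.7],0]
  ]
}}

```text
time: 6.12
ee_pos: [0.5526, -0.0136, 0.0681]
tcp_rot: [[-0.922, 0.386, -0.0], [0.386, 0.922, -0.0], [0.0, -0.0, -1.0]]
wrist_force: [-10.4, 1.6, 20.5]
finger_gap: 0.055
finger_force: 30.0
```

Scaled: -0.14 m is -14, -0.08 m is -8.

{"fn": "inch_along", "kwargs": {
  "plan": [
    [[0,0,-0.2],0],
    [[0,0,-0.2],0],
    [[0,0,-0.2],0],
    [[0,0,-0.2],0],
    [[0,0,-0.2],0],
    [[0,0,-3],0],
    [[0,0,-8],0],
    [[0,0,-14],0],
    [[0,0,-14],0]
  ],
  "finger_gap": 0.088
}}

```text
time: 7.25
ee_pos: [0.5557, -0.0142, 0.2114]
tcp_rot: [[-0.922, 0.386, 0.01], [0.386, 0.922, -0.003], [-0.01, 0.002, -1.0]]
wrist_force: [-0.4, 0.3, -0.4]
finger_gap: 0.0883
finger_force: 0.0
```

```bash
python3 - <<'E'
from h import *
s=state();m=cm('wrist');im=env.get_image('wrist');cv2.imwrite('pics/w3.png',im)
np.savez('w3.npz',K=m[0],d=m[1],R=m[2],t=m[3],p=s['ee_pos'],Rt=s['tcp_rot'])
g=np.clip(255*(im/255.)**.6,0,255).astype(np.uint8)
cv2.imwrite('pics/w3c.png',cv2.resize(g[120:330,220:440],None,fx=2.8,fy=2.8,interpolation=cv2.INTER_CUBIC))
E
```

```text
t 7.25 tcp [ 0.5557 -0.0142  0.2114] F [-0.4  0.3 -0.4] gap 0.0883 0.0
```

View pics/w3c.png

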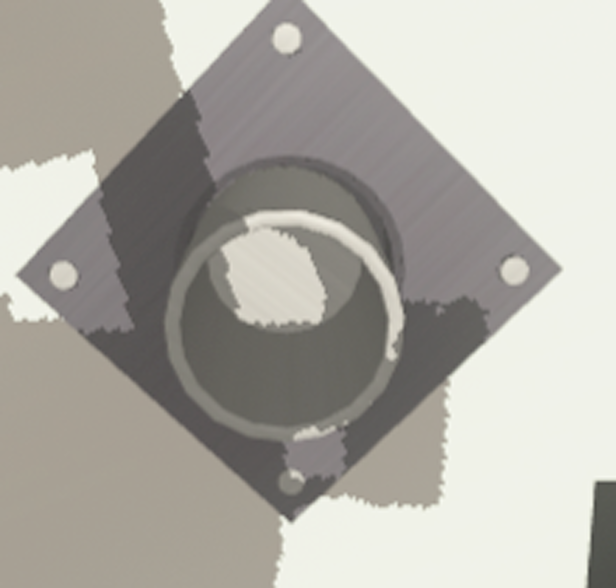

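```bash
python3 - <<'E'
from h import *
f=np.load('w3.npz');m=(f['K'],f['d'],f['R'],f['t'])
A=lambda l:np.array(l)/2.8+[220,120]
print('rim',px2w('w',A([[285.5,325]]),.096,m),'screws',px2w('w',A([[64,275],[514,270],[287,38],[291,482]]),.036,m).mean(0))
s=state();print(totool([.5155,.3655,.2]),s['joint_pos'])
E
```

```text
rim [[ 0.55231164 -0.01257122  0.096     ]] screws [ 0.55320008 -0.01189516  0.036     ]
t 7.3 tcp [ 0.5539 -0.0138  0.2083] F [-0.6  0.9 -0.7] gap 0.088 0.0
[0.182  0.335  0.0076] [-2.39192066e-01  1.78375354e-01  1.71006496e+00 -3.27664721e-05
  1.24770816e+00 -1.41329462e+00]
```

{"fn": "inch_along", "kwargs": {
  "plan": [
    [[18,33.5,0.6],0],
    [[18,33.5,0.6],0],
    [[18,33.5,0.6],0],
    [[18,33.5,0.6],0],
    [[18,33.5,0.6],0],
    [[18,33.5,0.6],0],
    [[18,33.5,0.6],0],
    [[18,33.5,0.6],0],
    [[18,33.5,0.6],0],
    [[18,33.5,0.6],0]
  ],
  "finger_gap": 0.06
}}

```text
time: 8.55
ee_pos: [0.5163, 0.3636, 0.1996]
tcp_rot: [[-0.922, 0.388, -0.0], [0.388, 0.922, -0.0], [0.0, -0.0, -1.0]]
wrist_force: [-0.2, -0.2, 0.7]
finger_gap: 0.0598
finger_force: 0.0
```

```bash
python3 - <<'E'
from h import *
s=state();m=cm('wrist');im=env.get_image('wrist');cv2.imwrite('pics/w4.png',im)
np.savez('w4.npz',K=m[0],d=m[1],R=m[2],t=m[3],p=s['ee_pos'],Rt=s['tcp_rot'])
cv2.imwrite('pics/w4c.png',cv2.resize(im[120:330,220:440],None,fx=2.8,fy=2.8,interpolation=cv2.INTER_CUBIC))
E
```

```text
t 8.55 tcp [0.5163 0.3636 0.1996] F [-0.2 -0.2  0.7] gap 0.0598 0.0
```

View pics/w4c.png

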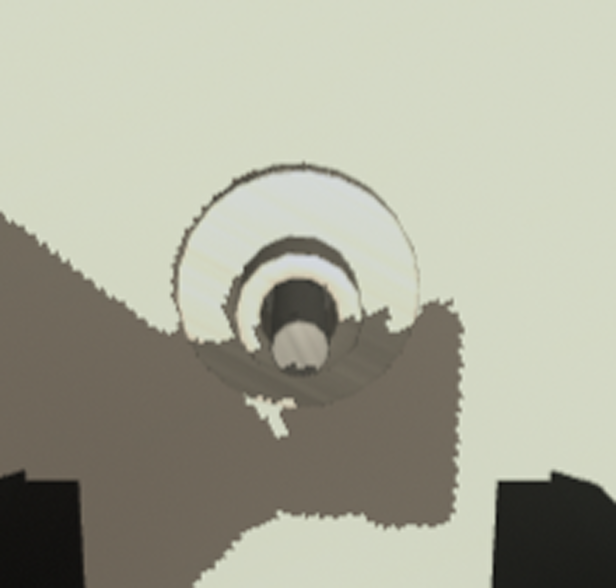

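The stem top is at crop (300,346), with the cover nested and level around it.

```bash
python3 - <<'E'
from h import *
f=np.load('w4.npz');m=(f['K'],f['d'],f['R'],f['t'])
w=px2w('w',[[300/2.8+220,346/2.8+120]],.084,m)[0];print(w,(w-f['p'])@f['Rt'])
E
```

```text
[0.51781291 0.36657187 0.084     ] [-0.00020843  0.00338657  0.11562605]
```

Scaled: 0.0022 m is 0.22, 0.1275 m is 12.75.

{"fn": "inch_along", "kwargs": {
  "plan": [
    [[0,0.22,5],0],
    [[0,0.22,9],0],
    [[0,0.22,11.2],0],
    [[0,0.22,12.2],0],
    [[0,0.22,12.75],0],
    [[0,0.22,12.75],0],
    [[0,0.22,12.75],0],
    [[0,0.22,12.75],0]
  ],
  "finger_gap": 0.04
}}

```text
time: 9.6
ee_pos: [0.5171, 0.3673, 0.0731]
tcp_rot: [[-0.922, 0.386, 0.001], [0.386, 0.922, 0.001], [-0.001, 0.001, -1.0]]
wrist_force: [0.2, -0.7, 0.0]
finger_gap: 0.04
finger_force: 0.0
```

{"fn": "inch_along", "kwargs": {
  "plan": [
    [[0,0,0],0],
    [[0,0,0],0],
    [[0,0,0],0],
    [[0,0,0],0],
    [[0,0,0],0],
    [[0,0,0],0],
    [[0,0,0],0],
    [[0,0,0],0]
  ],
  "finger_gap": 0.004,
  "grip_n": 30
}}

```text
time: 10.6
ee_pos: [0.5167, 0.367, 0.0722]
tcp_rot: [[-0.922, 0.386, -0.0], [0.386, 0.922, -0.0], [0.0, -0.0, -1.0]]
wrist_force: [-1.4, -1.2, 2.2]
finger_gap: 0.0133
finger_force: 30.0
```

Scaled: -0.2 m is -20, -0.05 m is -5.

{"fn": "inch_along", "kwargs": {
  "plan": [
    [[0,0,-2],0],
    [[0,0,-5],0],
    [[0,0,-8],0],
    [[0,0,-10.5],0],
    [[0,0,-12],0],
    [[-0.9,-1.7,-12],0],
    [[-2.4,-4.5,-12],0],
    [[-4.4,-8.3,-12],0],
    [[-6.5,-12.2,-12],0],
    [[-8.6,-16.1,-12],0],
    [[-10.7,-20,-12],0],
    [[-12.8,-24,-12],0],
    [[-14.9,-27.9,-12],0],
    [[-16.4,-30.7,-12],0],
    [[-17.4,-32.6,-12],0],
    [[-17.95,-33.65,-12],0],
    [[-17.95,-33.65,-12],0],
    [[-17.95,-33.65,-12],0]
  ]
}}

```text
time: 12.85
ee_pos: [0.5518, -0.0121, 0.1918]
tcp_rot: [[-0.922, 0.386, -0.001], [0.386, 0.922, 0.0], [0.001, 0.0, -1.0]]
wrist_force: [-0.3, -0.1, -3.5]
finger_gap: 0.0129
finger_force: 30.0
```

```bash
python3 - <<'E'
from h import *
s=state();m=cm('wrist');im=env.get_image('wrist');cv2.imwrite('pics/w5.png',im)
np.savez('w5.npz',K=m[0],d=m[1],R=m[2],t=m[3],p=s['ee_pos'],Rt=s['tcp_rot'])
g=np.clip(255*(im/255.)**.6,0,255).astype(np.uint8)
sc=env.get_image('scene');cv2.imwrite('pics/s5.png',sc)
a=cv2.resize(g[110:350,200:450],(500,480),interpolation=cv2.INTER_CUBIC)
b=cv2.resize(sc[150:310,300:400],(300,480),interpolation=cv2.INTER_CUBIC)
cv2.imwrite('pics/c5.png',np.hstack([a,b]))
E
```

```text
t 12.85 tcp [ 0.5518 -0.0121  0.1918] F [-0.3 -0.1 -3.5] gap 0.0129 29.997958838939667
```

View pics/c5.png

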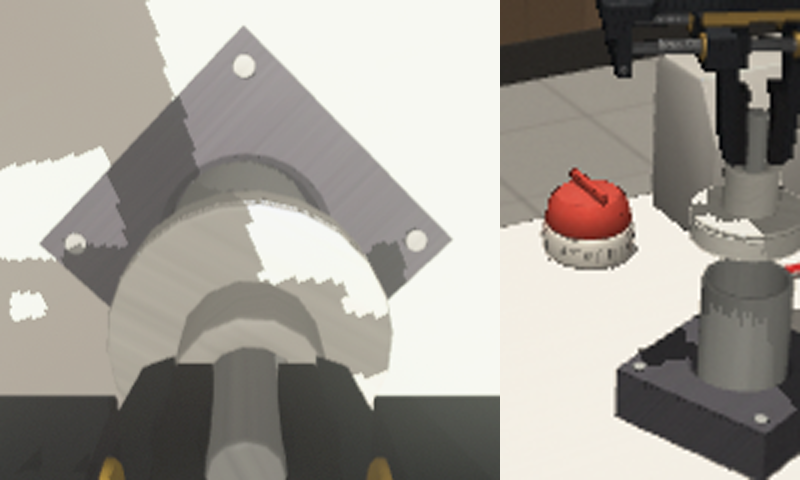

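Lid level, cover riding, aligned with the holder (screw midpoint 245, stem 247).

Scaled: 0.024 m is 2.4, 0.032 m is 3.2.

{"fn": "inch_along", "kwargs": {
  "plan": [
    [[0,0.05,1],0],
    [[0,0.05,1.8],0],
    [[0,0.05,2.4],0],
    [[0,0.05,2.8],0],
    [[0,0.05,3.2],0],
    [[0,0.05,3.2],0]
  ]
}}

```text
time: 13.7
ee_pos: [0.5522, -0.0122, 0.1599]
tcp_rot: [[-0.922, 0.387, -0.001], [0.387, 0.922, 0.0], [0.001, -0.0, -1.0]]
wrist_force: [0.6, -0.5, -2.8]
finger_gap: 0.0132
finger_force: 30.0
```

{"fn": "inch_along", "kwargs": {
  "plan": [
    [[0,0,0.3],0],
    [[0,0,0.5],0],
    [[0,0,0.7],0],
    [[0,0,0.8],0],
    [[0,0,0.85],0],
    [[0,0,0.85],0]
  ]
}}

```text
time: 14.45
ee_pos: [0.5526, -0.0123, 0.1522]
tcp_rot: [[-0.922, 0.386, 0.001], [0.386, 0.922, -0.0], [-0.001, 0.0, -1.0]]
wrist_force: [-0.1, 0.4, 2.0]
finger_gap: 0.0128
finger_force: 30.0
```

{"fn": "inch_along", "kwargs": {
  "plan": [
    [[0,0,0],0],
    [[0,0,0],0],
    [[0,0,0],0],
    [[0,0,0],0]
  ],
  "finger_gap": 0.06
}}

```text
time: 14.95
ee_pos: [0.5524, -0.0122, 0.1517]
tcp_rot: [[-0.922, 0.386, 0.0], [0.386, 0.922, -0.0], [-0.0, -0.0, -1.0]]
wrist_force: [-0.5, 0.5, -0.2]
finger_gap: 0.0509
finger_force: 0.0
```

{"fn": "inch_along", "kwargs": {
  "plan": [
    [[0,0,1],0],
    [[0,0,2],0],
    [[0,0,2.6],0],
    [[0,0,2.85],0],
    [[0,0,2.85],0],
    [[0,0,2.85],0]
  ],
  "finger_gap": 0.06
}}

```text
time: 15.7
ee_pos: [0.5526, -0.0123, 0.1235]
tcp_rot: [[-0.922, 0.386, 0.001], [0.386, 0.922, -0.0], [-0.001, 0.0, -1.0]]
wrist_force: [0.6, 1.1, -0.1]
finger_gap: 0.0596
finger_force: 0.0
```

{"fn": "inch_along", "kwargs": {
  "plan": [
    [[0,0,0],0],
    [[0,0,0],0],
    [[0,0,0],0],
    [[0,0,0],0],
    [[0,0,0],0],
    [[0,0,0],0]
  ],
  "finger_gap": 0.02,
  "grip_n": 25
}}

```text
time: 16.45
ee_pos: [0.5525, -0.0122, 0.1233]
tcp_rot: [[-0.922, 0.386, 0.0], [0.386, 0.922, 0.0], [-0.0, 0.0, -1.0]]
wrist_force: [0.7, 0.8, -0.0]
finger_gap: 0.0338
finger_force: 25.0
```

{"fn": "inch_along", "kwargs": {
  "plan": [
    [[0,0,-0.4],0],
    [[0,0,-1],0],
    [[0,0,-2],0],
    [[0,0,-3],0],
    [[0,0,-3],0]
  ]
}}

```text
time: 17.08
ee_pos: [0.5532, -0.0124, 0.1546]
tcp_rot: [[-0.922, 0.387, 0.002], [0.387, 0.922, -0.001], [-0.002, 0.0, -1.0]]
wrist_force: [0.3, 0.1, -1.7]
finger_gap: 0.0336
finger_force: 25.0
```

{"fn": "inch_along", "kwargs": {
  "plan": [
    [[0,0,-1],0],
    [[0,0,-2.5],0],
    [[0,0,-4],0],
    [[0,0,-5.5],0],
    [[0,0,-7],0],
    [[0,0,-8],0],
    [[0,0,-8.5],0],
    [[0,0,-8.5],0],
    [[0,0,-8.5],0],
    [[0,0,-8.5],0],
    [[0,0,-8.5],0],
    [[0,0,-8.5],0]
  ]
}}

```text
time: 18.58
ee_pos: [0.5523, -0.0122, 0.2381]
tcp_rot: [[-0.922, 0.386, -0.0], [0.386, 0.922, 0.0], [0.0, -0.0, -1.0]]
wrist_force: [0.7, -1.0, -2.0]
finger_gap: 0.0338
finger_force: 25.0
```

```bash
python3 - <<'E'
from h import *
im=env.get_image('wrist');sc=env.get_image('scene');s=state();print(np.abs(s['qd']).max())
a=cv2.resize(im,(480,360));b=cv2.resize(sc[140:310,310:450],(296,360),interpolation=cv2.INTER_CUBIC)
cv2.imwrite('pics/c6.png',np.hstack([a,b]))
E
```

```text
t 18.68 tcp [ 0.5524 -0.0122  0.2382] F [-1.1 -0.  -1.3] gap 0.0339 24.999366857518908
0.0016111196268966282
```

View pics/c6.png

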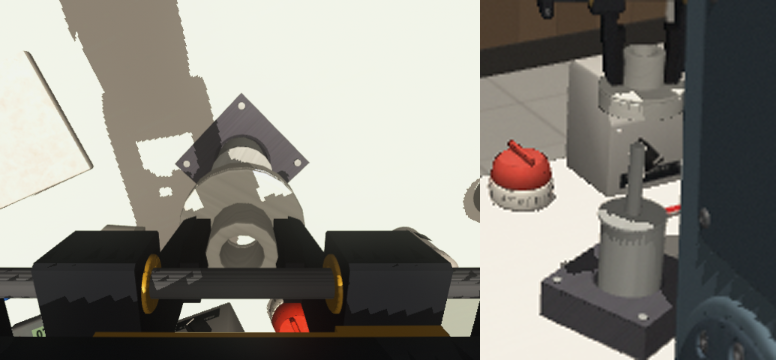

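The picture shows the cover held level, its skirt near (640,100), clear above the stem top at (637,145). The inner lid is seated on the beaker rim at (632,212), upright in the holder.

```bash
python3 -c "
from rig import env
print(env.sign_off())"
```

```text
the job is handed in; nothing more can be done
None
```

The job is done and handed in at about 19 s: the beaker is home in the bore, the inner lid is seated on its rim, and the arm is holding the cover level and still, clear above the stem.

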